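# Pack a spring clamp with plates and hold it shut

## Task

Pack up the brass block in the clamp: lay loose packing plates from the rack flat on the block, squarely and centred one on another, until there are just enough that the hinged clamp frame can be brought all the way down with its spring foot pressing on the stack (one or two plates, depending on how high the bed stands today). Then swing the frame fully shut by its cross handle and finish while still holding it down, because the spring throws it open again if you let go. Leave the plates you do not need on the rack and do not disturb the lighter and the tin lying about.

Things in the scene. Friction and masses are not known exactly. Their poses are not given: they have to be found in the camera images.
- fixture: The clamp's fixed base of dark steel, 165 x 135 mm in plan. Origin on the table top under the middle of the bed; its x axis points from the handle side to the hinge. The hinge line is parallel to its y axis, 75 mm along +x and 85 mm above the origin, between two posts (y = +-59 mm).
- clamp (a joint): Angle of the hinged clamp frame (rad): 0 fully shut (level, hard stop), about 1.6 to 1.75 standing open at the start, 1.8 the open stop. Light friction (0.1 N m). Two steel side bars 10 mm thick (y = +-45 mm from the fixture's middle line), rising at the handle end; a cross bridge over the bed carries the spring foot.
- foot_pad (a point): Middle of the underside of the spring foot, a 28 mm steel disc. With the frame shut and nothing under it, it is 80 mm above the table, over the bed's middle. It yields up by at most 16 mm (spring, 4.5 N at first touch, 9.3 N at the end). If the stack's top is over 96 mm above the table the frame cannot shut; under 80 mm the foot does not touch it.
- clamp_handle (a point): Middle of the cross handle at the free end of the clamp frame: a round steel bar, 14 mm in diameter, parallel to the hinge, with 80 mm free between the side bars, so fingers fit before and behind it. It lies 140 mm from the hinge line along the bars and 35 mm to their upper side: when shut it is 65 mm in front (-x) of the fixture's origin and 120 mm above the table. About 6 N down on it holds the frame shut.
- bed: The clamp's bed, a fixed narrow steel plate on a screw column, 50 x 28 mm (x, y); origin at the middle of its top face, whose height differs each time from 46 to 62 mm above the table.
- work: The brass block to be packed, 60 x 30 x 14 mm (x, y, z), loose, lying centred on the bed; origin in the middle of its underside, axes as the fixture's.
- rack: Wooden rack on the table, fixed, 160 x 150 mm; two rails 22 mm wide, 22 mm high over the table, run along its x axis at y = +-47 mm. Origin under its middle.
- plate0: One of four equal packing plates of bare aluminium, 60 x 44 x 12 mm (x, y, z), lying flat on a rack rail; the rail is narrower than the plate, so fingers can take it by the long sides (44 mm apart). Origin in the middle of its underside. This one starts at rack x = -37 mm, y = -47 mm.
- plate1: One of four equal packing plates of bare aluminium, 60 x 44 x 12 mm (x, y, z), lying flat on a rack rail; the rail is narrower than the plate, so fingers can take it by the long sides (44 mm apart). Origin in the middle of its underside. This one starts at rack x = -37 mm, y = 47 mm.
- plate2: One of four equal packing plates of bare aluminium, 60 x 44 x 12 mm (x, y, z), lying flat on a rack rail; the rail is narrower than the plate, so fingers can take it by the long sides (44 mm apart). Origin in the middle of its underside. This one starts at rack x = 37 mm, y = -47 mm.
- plate3: One of four equal packing plates of bare aluminium, 60 x 44 x 12 mm (x, y, z), lying flat on a rack rail; the rail is narrower than the plate, so fingers can take it by the long sides (44 mm apart). Origin in the middle of its underside. This one starts at rack x = 37 mm, y = 47 mm.
- lighter: Pocket lighter, 24 x 80 x 12 mm, lying between rack and clamp; leave alone.
- red_tin: Small round flux tin, 45 mm wide and 50 mm high, beyond the lighter; leave alone.

How it is judged:
On the way:
1. at least one plate lies flat and square on the brass block while the clamp is still open (value of joint clamp above 0.5 rad and (((horizontal distance between plate0 and bed below 0.016 m and angle between the x axis of plate0 and the x axis of fixture, either way round below 0.3 rad and angle between plate0's own z axis and vertical below 0.08 rad and height (world z) of plate0 above 0.055 m) and contact force between plate0 and work above 0.2 N) or ((horizontal distance between plate1 and bed below 0.016 m and angle between the x axis of plate1 and the x axis of fixture, either way round below 0.3 rad and angle between plate1's own z axis and vertical below 0.08 rad and height (world z) of plate1 above 0.055 m) and contact force between plate1 and work above 0.2 N) or ((horizontal distance between plate2 and bed below 0.016 m and angle between the x axis of plate2 and the x axis of fixture, either way round below 0.3 rad and angle between plate2's own z axis and vertical below 0.08 rad and height (world z) of plate2 above 0.055 m) and contact force between plate2 and work above 0.2 N) or ((horizontal distance between plate3 and bed below 0.016 m and angle between the x axis of plate3 and the x axis of fixture, either way round below 0.3 rad and angle between plate3's own z axis and vertical below 0.08 rad and height (world z) of plate3 above 0.055 m) and contact force between plate3 and work above 0.2 N))), for 0.2 s.
At the end, for the whole second after the job is handed in: Clamp below 0.05 rad, gripper on it (over 1 N); its foot presses a plate (over 2.5 N), the stack the bed (over 5.5 N); block within 12 mm of the bed's middle, flat; each plate in the stack (16 mm, 0.3 rad square, 0.08 rad flat) or within 15 mm of its place on the rack (value of joint clamp below 0.05 rad and contact force between the fingers and fixture above 1 N and horizontal distance between work and bed below 0.012 m and angle between work's own z axis and vertical below 0.08 rad and contact force between work and bed above 5.5 N and (((horizontal distance between plate0 and bed below 0.016 m and angle between the x axis of plate0 and the x axis of fixture, either way round below 0.3 rad and angle between plate0's own z axis and vertical below 0.08 rad and height (world z) of plate0 above 0.055 m) and contact force between plate0 and fixture above 2.5 N) or ((horizontal distance between plate1 and bed below 0.016 m and angle between the x axis of plate1 and the x axis of fixture, either way round below 0.3 rad and angle between plate1's own z axis and vertical below 0.08 rad and height (world z) of plate1 above 0.055 m) and contact force between plate1 and fixture above 2.5 N) or ((horizontal distance between plate2 and bed below 0.016 m and angle between the x axis of plate2 and the x axis of fixture, either way round below 0.3 rad and angle between plate2's own z axis and vertical below 0.08 rad and height (world z) of plate2 above 0.055 m) and contact force between plate2 and fixture above 2.5 N) or ((horizontal distance between plate3 and bed below 0.016 m and angle between the x axis of plate3 and the x axis of fixture, either way round below 0.3 rad and angle between plate3's own z axis and vertical below 0.08 rad and height (world z) of plate3 above 0.055 m) and contact force between plate3 and fixture above 2.5 N)) and ((horizontal distance between plate0 and bed below 0.016 m and angle between the x axis of plate0 and the x axis of fixture, either way round below 0.3 rad and angle between plate0's own z axis and vertical below 0.08 rad and height (world z) of plate0 above 0.055 m) or distance of plate0 from where it was at the start of the episode below 0.015 m) and ((horizontal distance between plate1 and bed below 0.016 m and angle between the x axis of plate1 and the x axis of fixture, either way round below 0.3 rad and angle between plate1's own z axis and vertical below 0.08 rad and height (world z) of plate1 above 0.055 m) or distance of plate1 from where it was at the start of the episode below 0.015 m) and ((horizontal distance between plate2 and bed below 0.016 m and angle between the x axis of plate2 and the x axis of fixture, either way round below 0.3 rad and angle between plate2's own z axis and vertical below 0.08 rad and height (world z) of plate2 above 0.055 m) or distance of plate2 from where it was at the start of the episode below 0.015 m) and ((horizontal distance between plate3 and bed below 0.016 m and angle between the x axis of plate3 and the x axis of fixture, either way round below 0.3 rad and angle between plate3's own z axis and vertical below 0.08 rad and height (world z) of plate3 above 0.055 m) or distance of plate3 from where it was at the start of the episode below 0.015 m)); the arm keeps its last pose, push and grip.
It fails at once if the lighter is pushed more than 30 mm (distance of lighter from where it was at the start of the episode above 0.03 m).
It fails at once if the tin is pushed more than 30 mm (distance of red_tin from where it was at the start of the episode above 0.03 m).
It also fails if it takes over 67 s, if anything falls off the work surface, if the arm or the gripper's body presses on something with over 40 N, if the wrist force passes 120 N, or if a joint passes its speed limit or range.

## Robot

A 6-joint arm with a two-finger parallel gripper is mounted at the origin on a cart in front of the work surface, level with it; the furniture and walls round the work are solid. World frame = base frame: x ahead of the robot, y to its left, z up, the work surface at z = 0. Lengths are in m, angles in rad, forces in N, time in s.
With the tool pointing down it reaches from about 0.3 to 0.875 m from the base axis. Payload 6.4 kg.
Tool frame: the origin (TCP) lies midway between the tips of the shut fingers; the grasp point (between the pads) lies 19 mm behind it (ctrl.pinch_z is the distance from the TCP to the grasp point, in m); z points along the fingers, y is the line along which they close (so a half turn about z gives the same grasp; the last joint's range is limited). The gripper opens to 85 mm and grips with 20 to 120 N. Pads are 22 mm wide; open, the fingers measure 114 mm over their backs; the gripper's body (76 mm by 85 mm) begins 54 mm behind the grasp point. The pads swing forward as they close: fully open they stand 13 mm farther back than shut.
Start: joints at [0.934, 0.181, 1.607, -0, 1.354, -0.206], TCP at [0.24, 0.522, 0.231] pointing down, gripper open.
Joint ranges: [-2.99, 2.99], [-0.89, 2.07], [0.3, 2.58], [-1.14, 4.28], [0, 2.63], [-3.12, 3.12]. Speed limits (rad/s): [2.57, 2.57, 3.01, 3.14, 3.14, 3.14].

## Interface

Orientations are given as a unit quaternion [w, x, y, z].
In Python, from bench import ctrl gives the robot as it stands.
- The arm moves only by the tool apply_moves, never from a script. Its argument "moves" is a list of rows, each an object with "jaw": the opening, from 0 (shut) to 1 (fully open); "offset": the shift along the tool's x, y, z in mm, a list of three; "rot": the turn, a rotation vector about the tool's x, y, z in degrees, a list of three. In form: [{"jaw": jaw, "offset": [dx, dy, dz], "rot": [ax, ay, az]}, ...]. A call has exactly 5 rows; each row shifts and turns the commanded pose from where the row before left it, along the tool's axes as they then stand; what a row does not reach is not made up. A row lasts 1/8 s, in which the tool goes at most 62.5 mm and 10.7 degrees, less where a joint would pass 70% of its speed; a pose out of reach is approached as far as the arm can. A call is refused whole if a number of a shift passes 62.5 or a number of a turn 10.7, either way. A call with a gripper value outside its range is refused whole. The fingers move at their own pace and stop on an object; the grip force is fixed at half the most. Time passes only in rows, so rows that do not move let the fingers close, or fill a call up. It gives the time, the measured TCP pose, the force, the opening and the grip force at its end, in the units of the state.
- ctrl.get_obs(): the state, without advancing time (a new reading comes with each control period).
- ctrl.camera(name): name is "side" or "top"; returns (picture, depth): 420x560x3 uint8, red, green, blue; 420x560 float32, m along the optical axis (not along the pixel's ray), 0 where there is no reading.
- ctrl.camera_params(name): a dict with "K" (3x3 intrinsics, pixels), "cam_to_world" (4x4, takes a point from camera to world coordinates). Camera axes: x right, y down, z forward; pixel columns grow to the right and rows downward; lengths in m; the calibration is good to about 2 mm. A picture is of the moment at which its call begins. camera_params takes no time and is no camera call.
- ctrl.hand_in(): hands the job in; it is judged then, once.
Trained networks look in the newest picture that a camera, given by its name, has taken for a name from the list of things; names that differ only in an ending like _2 or _b are one class to them, and where a whole thing is asked for, a point or a joint stands for the part that bears it (a point fixed in the world has none). Each returns a list of dicts, best first, with "score" (0 to 1); they miss things now and then, are a little off and sometimes report something else, mostly with a low value. They report only what shows in the picture. A call takes as long as a camera call.
- ctrl.outline_of(camera, target): "region" (420x560 bool, what is visible of it) and "position" ([column, row] in pixels, amid what is visible of it).
The state is a dict: "time_s": time; "q": joint angles; "dq": joint speeds; "joint_efforts": joint torques, N m; "eef_pos": TCP position; "eef_rot": TCP orientation; "wrist_force": force on the tool from outside, world axes, zero at the start; "torque": the same for the moment, N m; "opening": opening from 0.0 (shut) to 1.0 (fully open); "grasp_force": force on a finger pad.
Only numpy, scipy, OpenCV 4.12 (cv2) and the standard library are available. Lean on these libraries where they do the work, as an engineer would, in place of code of your own. Each camera call takes 0.05 s, during which the arm holds its last target. There are 200 camera calls.

## Working session

There is one attempt and no reset: what is moved stays moved. The work goes in short steps, Python scripts to look and compute and a tool call to move; the robot and the scene stay as the last step left them, time stands still between calls to the robot, and variables do not carry over. Pictures are saved under pics/ and viewed, at most 10 in all, crops included, and the job is handed in when it is done.

Besides the shell and the picture viewer there is one more tool, called after ">>>" as name(argument=value, ...) on one line, values as JSON. apply_moves: Moves the arm, as the interface text tells. Its arguments: {"type":"object","properties":{"moves":{"type":"array"}},"required":["moves"]}

```bash
mkdir -p pics; ls; cat > h.py <<'E'
import numpy as np, cv2
from bench import ctrl
def cam(n):
    im,d=ctrl.camera(n); p=ctrl.camera_params(n); K=np.array(p["K"]);T=np.array(p["cam_to_world"])
    v,u=np.mgrid[:420,:560]
    P=np.stack([(u-K[0,2])/K[0,0]*d,(v-K[1,2])/K[1,1]*d,d],-1)@T[:3,:3].T+T[:3,3]
    P[d==0]=np.nan
    return im,d,P
def save(n,im): cv2.imwrite(f"pics/{n}.png",im[...,::-1])
E
python3 - <<'E'
from h import *
out=[]
for n in("top","side"):
    im,d,P=cam(n); out.append(im); print(n,ctrl.camera_params(n)["cam_to_world"]); np.savez(f"{n}.npz",im=im,P=P)
    save(n,im)
    for t in("fixture","clamp","clamp_handle","bed","work","rack","plate0","lighter","red_tin"):
        for r in ctrl.outline_of(n,t)[:4]:
            m=r["region"]; q=P[m]; q=q[~np.isnan(q[:,0])]
            print(t,round(r["score"],2),np.round(r["position"]),m.sum(),np.round(np.median(q,0),3) if len(q) else None, np.round(np.percentile(q,[2,98],axis=0),3).tolist() if len(q) else None)
print(ctrl.get_obs())
E
```

```text
pics
top [[-2.48333434e-02 -9.95492231e-01  9.15342690e-02  4.51046294e-01]
 [-9.99690668e-01  2.48543501e-02 -9.10578514e-04  8.01663159e-03]
 [-1.36855093e-03 -9.15285672e-02 -9.95801511e-01  1.05024874e+00]
 [ 0.00000000e+00  0.00000000e+00  0.00000000e+00  1.00000000e+00]]
fixture 0.75 [372. 204.] 5173 [ 0.575 -0.184  0.014] [[0.46, -0.25, -0.0], [0.646, -0.116, 0.228]]
fixture 0.17 [381. 182.] 110 [ 0.6   -0.183  0.166] [[0.594, -0.194, 0.154], [0.623, -0.171, 0.176]]
clamp 0.76 [387. 169.] 1595 [ 0.627 -0.192  0.172] [[0.588, -0.268, -0.001], [0.681, -0.134, 0.229]]
clamp_handle 0.71 [384. 170.] 1398 [ 0.626 -0.187  0.173] [[0.589, -0.233, 0.102], [0.647, -0.134, 0.23]]
work 0.82 [371. 225.] 395 [ 0.52  -0.178  0.073] [[0.49, -0.193, 0.012], [0.556, -0.165, 0.078]]
rack 0.96 [227. 234.] 2307 [0.51  0.154 0.009] [[0.432, 0.081, 0.004], [0.588, 0.223, 0.029]]
rack 0.51 [381. 183.] 130 [ 0.601 -0.183  0.165] [[0.594, -0.214, 0.007], [0.629, -0.171, 0.175]]
plate0 0.84 [247. 217.] 464 [0.547 0.105 0.034] [[0.519, 0.086, 0.03], [0.575, 0.128, 0.038]]
plate0 0.74 [207. 252.] 510 [0.4
[... 2005 characters left out ...]
3, 0.145]]
{'time_s': 1.0, 'q': array([ 9.33732844e-01,  1.80784348e-01,  1.60699818e+00, -4.62365510e-06,
        1.35380946e+00, -2.06349408e-01]), 'dq': array([ 0.00018311, -0.00165421,  0.00048929, -0.00074738,  0.00044014,
        0.00126159]), 'joint_efforts': array([ 1.88901781e-04, -4.44852841e+01, -3.51690388e+01, -1.33049493e-04,
        8.77346520e-04, -2.36297126e-06]), 'eef_pos': array([0.24009298, 0.52248947, 0.23129815]), 'eef_rot': array([ 2.19764873e-06,  2.13695746e-01,  9.76900265e-01, -6.16879849e-07]), 'wrist_force': array([-0.14460242, -0.30782391, -0.14404221]), 'torque': array([ 0.03190677, -0.06891092, -0.03235368]), 'grasp_force': 0.0, 'opening': 0.9989906270214702}
```

```bash
python3 - <<'E'
from h import *
a=np.load("top.npz")["im"];b=np.load("side.npz")["im"]
c=np.vstack([cv2.resize(a[130:280,180:420],(800,500))[:, :],]) 
save("t1",cv2.resize(a[130:290,180:430],(800,512)));save("s1",cv2.resize(b[150:340,190:420],(726,600)))
P=np.load("top.npz")["P"]
def rect(cond,name):
    q=P[cond]; q=q[~np.isnan(q[:,0])]
    for h in [0]:
        r=cv2.minAreaRect((q[:,:2]*1000).astype(np.float32)); print(name,len(q),np.round(r[0],1),np.round(r[1],1),round(r[2],1),"medz",np.round(np.median(q[:,2]),4),"med",np.round(q.mean(0),4))
z=P[...,2];x=P[...,0];y=P[...,1]
for cx,cy in((.547,.107),(.473,.201),(.47,.11),(.55,.201)):
    rect((z>.027)&(z<.04)&(abs(x-cx)<.037)&(abs(y-cy)<.03),"plate")
rect((z>.066)&(z<.085)&(abs(x-.52)<.045)&(abs(y+.18)<.03),"work")
rect((z>.004)&(z<.03)&(abs(x-.55)<.13)&(abs(y+.18)<.1),"fixbase")
rect((z>.21),"high")
Ps=np.load("side.npz")["P"]; 
q=Ps[(Ps[...,2]>.066)&(Ps[...,2]<.085)&(abs(Ps[...,0]-.52)<.045)&(abs(Ps[...,1]+.18)<.04)];print("side work z",np.percentile(q[:,2],[10,50,90]),q.mean(0),q.min(0),q.max(0))
E
```

```text
plate 488 [545.9 107. ] [44.  61.8] 85.4 medz 0.0344 med [0.5461 0.1064 0.0343]
plate 516 [470.7 202.5] [44.2 64.9] 89.1 medz 0.0344 med [0.4739 0.202  0.0343]
plate 496 [470.1 109.4] [44.1 60.7] 85.7 medz 0.0345 med [0.4697 0.1092 0.0345]
plate 501 [550.7 202.2] [44.4 58.8] 88.9 medz 0.0343 med [0.5505 0.2021 0.0344]
work 362 [ 518.6 -178.7] [29.1 58.9] 87.7 medz 0.0735 med [ 0.5178 -0.1786  0.0734]
fixbase 3187 [ 549.7 -179.6] [258.7 198.5] 0.1 medz 0.0124 med [ 0.5312 -0.178   0.0124]
high 1096 [440.2 133.8] [ 74.3 840.2] 31.3 medz 0.2727 med [0.3956 0.1946 0.2709]
side work z [0.068575   0.07309412 0.07410812] [ 0.51794339 -0.18525722  0.07227966] [ 0.48764101 -0.19828731  0.06605834] [ 0.56347976 -0.14216202  0.07795344]
```

View pics/t1.png

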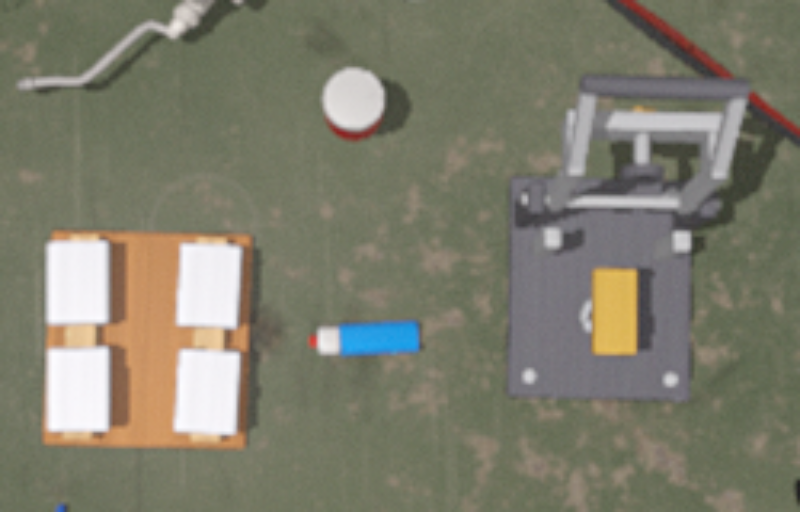

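View pics/s1.png

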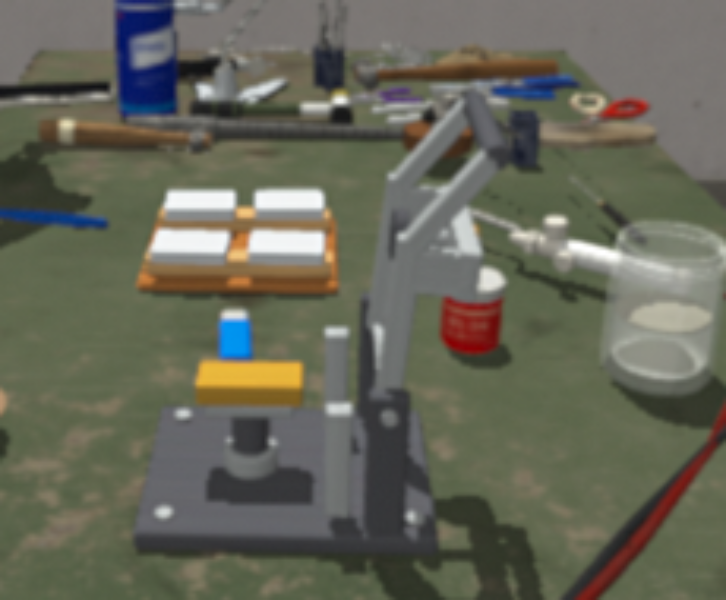

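The top view shows four white plates on the rack at the left, the blue lighter at crop (370,338), the brass block at (615,310) and the open frame at upper right. The block top is at about 73 mm, so one plate brings the stack to about 85 mm and two to about 97 mm, which is over 96. One plate is therefore right. I'll take the near right-column plate at (0.470, 0.109), yaw about -2.5°.

>>> apply_moves(moves=[{"jaw": 1,"offset": [0,0,0],"rot": [0,0,-7.4]},{"jaw": 1,"offset": [0,0,0],"rot": [0,0,-7.4]},{"jaw": 1,"offset": [0,0,0],"rot": [0,0,-7.4]},{"jaw": 1,"offset": [-31,-50,0],"rot": [0,0,0]},{"jaw": 1,"offset": [-31,-50,0],"rot": [0,0,0]}])

```text
time_s: 1.62
eef_pos: [0.2979, 0.419, 0.2312]
eef_rot: [0.0, 0.021, 1.0, -0.0]
wrist_force: [1.6, -0.4, 0.6]
opening: 0.998
grasp_force: 0.0
```

>>> apply_moves(moves=[{"jaw": 1,"offset": [-31,-50,15],"rot": [0,0,0]},{"jaw": 1,"offset": [-31,-50,15],"rot": [0,0,0]},{"jaw": 1,"offset": [-31,-50,15],"rot": [0,0,0]},{"jaw": 1,"offset": [-31,-50,15],"rot": [0,0,0]},{"jaw": 1,"offset": [-31,-50,15],"rot": [0,0,0]}])

```text
time_s: 2.25
eef_pos: [0.4427, 0.1617, 0.1562]
eef_rot: [0.001, 0.022, 1.0, 0.0]
wrist_force: [0.8, -0.5, -0.7]
opening: 1.0
grasp_force: 0.0
```

>>> apply_moves(moves=[{"jaw": 1,"offset": [-29.5,-51.5,20],"rot": [0,0,0]},{"jaw": 1,"offset": [0,0,45],"rot": [0,0,0]},{"jaw": 1,"offset": [0,0,40],"rot": [0,0,0]},{"jaw": 1,"offset": [0,0,30],"rot": [0,0,0]},{"jaw": 1,"offset": [0,0,12],"rot": [0,0,0]}])

```text
time_s: 2.88
eef_pos: [0.4677, 0.1107, 0.0077]
eef_rot: [-0.001, 0.022, 1.0, -0.0]
wrist_force: [0.5, 0.8, 0.4]
opening: 1.0
grasp_force: 0.0
```

>>> apply_moves(moves=[{"jaw": 1,"offset": [0,0,0],"rot": [0,0,0]},{"jaw": 0.3,"offset": [0,0,0],"rot": [0,0,0]},{"jaw": 0.3,"offset": [0,0,0],"rot": [0,0,0]},{"jaw": 0.3,"offset": [0,0,0],"rot": [0,0,0]},{"jaw": 0.3,"offset": [0,0,0],"rot": [0,0,0]}])

```text
time_s: 3.5
eef_pos: [0.47, 0.1108, 0.0107]
eef_rot: [0.001, 0.022, 1.0, -0.0]
wrist_force: [-1.3, 0.6, 6.5]
opening: 0.506
grasp_force: 60.8
```

>>> apply_moves(moves=[{"jaw": 0.3,"offset": [0,0,-10],"rot": [0,0,0]},{"jaw": 0.3,"offset": [0,0,-30],"rot": [0,0,0]},{"jaw": 0.3,"offset": [0,0,-40],"rot": [0,0,0]},{"jaw": 0.3,"offset": [0,0,-40],"rot": [0,0,0]},{"jaw": 0.3,"offset": [0,0,-20],"rot": [0,0,0]}])

```text
time_s: 4.12
eef_pos: [0.4701, 0.1108, 0.1525]
eef_rot: [0.002, 0.022, 1.0, 0.0]
wrist_force: [0.2, 0.1, -1.2]
opening: 0.501
grasp_force: 61.1
```

>>> apply_moves(moves=[{"jaw": 0.3,"offset": [-5,-25,0],"rot": [0,0,0]},{"jaw": 0.3,"offset": [-10,-50,0],"rot": [0,0,0]},{"jaw": 0.3,"offset": [-12,-55,0],"rot": [0,0,0]},{"jaw": 0.3,"offset": [-12,-55,0],"rot": [0,0,0]},{"jaw": 0.3,"offset": [-12,-55,0],"rot": [0,0,0]}])

```text
time_s: 4.75
eef_pos: [0.5096, -0.1329, 0.1502]
eef_rot: [0.001, 0.022, 1.0, -0.0]
wrist_force: [1.6, 1.7, -0.9]
opening: 0.497
grasp_force: 61.1
```

>>> apply_moves(moves=[{"jaw": 0.3,"offset": [-10,-30,0],"rot": [0,0,0]},{"jaw": 0.3,"offset": [0,-14,0],"rot": [0,0,0]},{"jaw": 0.3,"offset": [0,0,0],"rot": [0,0,0]},{"jaw": 0.3,"offset": [0,0,0],"rot": [0,0,0]},{"jaw": 0.3,"offset": [0,0,0],"rot": [0,0,0]}])

```text
time_s: 5.38
eef_pos: [0.5175, -0.1742, 0.1494]
eef_rot: [-0.0, 0.021, 1.0, 0.0]
wrist_force: [0.1, -0.0, -0.8]
opening: 0.5
grasp_force: 61.1
```

```bash
python3 - <<'E'
from h import *
im,d,P=cam("side"); save("s2",cv2.resize(im[150:340,190:420],(726,600)))
m=(abs(P[...,0]-.518)<.06)&(P[...,2]>.1)&(P[...,2]<.19)&(P[...,1]<-.13)&(im.min(-1)>170)
q=P[m]; print(len(q),np.percentile(q,[2,50,98],axis=0) if len(q) else 0); o=ctrl.get_obs(); print(o["eef_pos"],o["opening"],o["wrist_force"])
E
```

```text
144 [[ 0.48782857 -0.2022069   0.1624375 ]
 [ 0.4997124  -0.17710451  0.17293464]
 [ 0.54599572 -0.15521651  0.18238778]]
[ 0.51753192 -0.17442086  0.14940921] 0.5039519143225426 [ 0.30451836  0.03327946 -0.66966369]
```

View pics/s2.png

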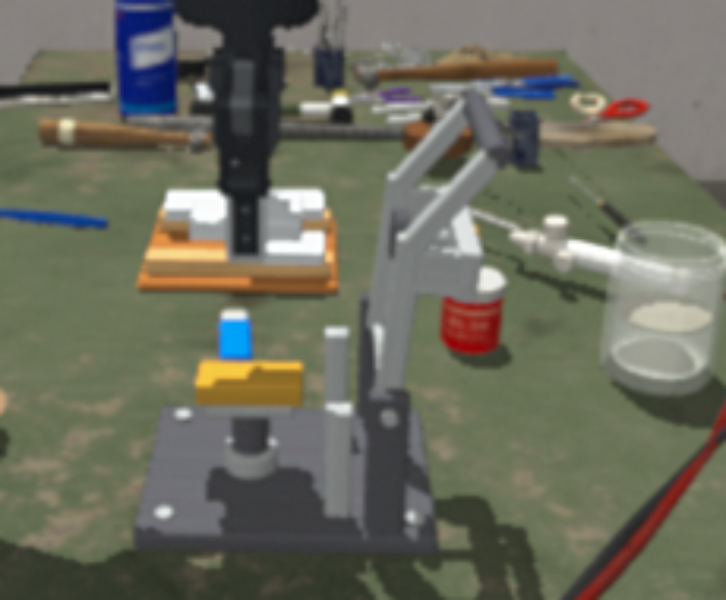

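The plate is gripped level and the frame is still open. I'll shift 4 mm in y and descend.

>>> apply_moves(moves=[{"jaw": 0.3,"offset": [-0.5,-4.2,20],"rot": [0,0,0]},{"jaw": 0.3,"offset": [0,0,30],"rot": [0,0,0]},{"jaw": 0.3,"offset": [0,0,20],"rot": [0,0,0]},{"jaw": 0.3,"offset": [0,0,10],"rot": [0,0,0]},{"jaw": 0.3,"offset": [0,0,3],"rot": [0,0,0]}])

```text
time_s: 6.05
eef_pos: [0.5178, -0.1794, 0.0661]
eef_rot: [-0.0, 0.021, 1.0, 0.0]
wrist_force: [-0.5, 0.3, 0.1]
opening: 0.503
grasp_force: 61.1
```

>>> apply_moves(moves=[{"jaw": 0.3,"offset": [0,0,1],"rot": [0,0,0]},{"jaw": 0.3,"offset": [0,0,1],"rot": [0,0,0]},{"jaw": 0.3,"offset": [0,0,1],"rot": [0,0,0]},{"jaw": 0.3,"offset": [0,0,0],"rot": [0,0,0]},{"jaw": 0.3,"offset": [0,0,0],"rot": [0,0,0]}])

```text
time_s: 6.68
eef_pos: [0.5179, -0.1798, 0.0635]
eef_rot: [0.0, 0.022, 1.0, -0.0]
wrist_force: [0.9, 0.3, -1.0]
opening: 0.5
grasp_force: 61.1
```

>>> apply_moves(moves=[{"jaw": 0.3,"offset": [0,0.8,0.7],"rot": [0,0,0]},{"jaw": 0.3,"offset": [0,0,0.7],"rot": [0,0,0]},{"jaw": 0.3,"offset": [0,0,0.6],"rot": [0,0,0]},{"jaw": 0.3,"offset": [0,0,0],"rot": [0,0,0]},{"jaw": 0.3,"offset": [0,0,0],"rot": [0,0,0]}])

```text
time_s: 7.3
eef_pos: [0.5179, -0.179, 0.062]
eef_rot: [-0.0, 0.022, 1.0, -0.0]
wrist_force: [-2.4, 1.7, 5.8]
opening: 0.501
grasp_force: 61.9
```

Contact on the block. I'll release and rise.

>>> apply_moves(moves=[{"jaw": 0.6,"offset": [0,0,0],"rot": [0,0,0]},{"jaw": 0.75,"offset": [0,0,0],"rot": [0,0,0]},{"jaw": 0.8,"offset": [0,0,0],"rot": [0,0,0]},{"jaw": 0.8,"offset": [0,0,-5],"rot": [0,0,0]},{"jaw": 0.8,"offset": [0,0,-20],"rot": [0,0,0]}])

```text
time_s: 7.92
eef_pos: [0.517, -0.1785, 0.0856]
eef_rot: [-0.001, 0.022, 1.0, 0.001]
wrist_force: [0.6, 1.2, 0.7]
opening: 0.802
grasp_force: 0.0
```

>>> apply_moves(moves=[{"jaw": 0.6,"offset": [0,0,-50],"rot": [0,0,0]},{"jaw": 0.6,"offset": [20,0,-60],"rot": [0,0,0]},{"jaw": 0.6,"offset": [30,0,-55],"rot": [0,0,0]},{"jaw": 0.6,"offset": [55,0,-30],"rot": [0,0,0]},{"jaw": 0.6,"offset": [55,0,0],"rot": [0,0,0]}])

```text
time_s: 8.55
eef_pos: [0.3584, -0.1729, 0.2837]
eef_rot: [0.002, 0.021, 1.0, -0.002]
wrist_force: [-0.1, -0.1, 0.2]
opening: 0.601
grasp_force: 0.0
```

```bash
python3 - <<'E'
from h import *
im,d,P=cam("side"); save("s3",cv2.resize(im[150:340,190:420],(726,600)))
im2,d2,P2=cam("top"); np.savez("t3.npz",im=im2,P=P2); save("t3",cv2.resize(im2[130:290,300:460],(600,600)))
for n,p in(("top",P2),("side",P)):
    m=(abs(p[...,0]-.518)<.045)&(abs(p[...,1]+.179)<.04)&(p[...,2]>.08)&(p[...,2]<.09)
    q=p[m]; r=cv2.minAreaRect((q[:,:2]*1000).astype(np.float32));print(n,len(q),r,q.mean(0))
    # handle / frame top
    m=(abs(p[...,0]-.64)<.05)&(abs(p[...,1]+.185)<.08)&(p[...,2]>.2)&(p[...,2]<.24)
    q=p[m];print("handle",len(q),np.round(np.percentile(q,[2,50,98],axis=0),3).tolist())
    m&=(p[...,2]>.222);q=p[m];print("handle top",len(q),np.round(np.percentile(q,[2,50,98],axis=0),3).tolist())
    if len(q): print(np.polyfit(q[:,1],q[:,0],1))
o=ctrl.get_obs();print(o["eef_pos"],o["eef_rot"])
E
```

```text
top 536 ((517.5656127929688, -179.14447021484375), (44.2474365234375, 58.82673645019531), 86.65269470214844) [ 0.51763622 -0.17820281  0.08558322]
handle 517 [[0.617, -0.234, 0.202], [0.638, -0.187, 0.226], [0.647, -0.136, 0.23]]
handle top 374 [[0.632, -0.234, 0.223], [0.64, -0.188, 0.227], [0.648, -0.138, 0.231]]
[0.0561843  0.65037572]
side 471 ((516.8372802734375, -180.78761291503906), (45.027732849121094, 59.64393615722656), 87.91139221191406) [ 0.51706778 -0.18508215  0.08493906]
handle 437 [[0.616, -0.238, 0.201], [0.633, -0.219, 0.218], [0.645, -0.141, 0.229]]
handle top 178 [[0.632, -0.237, 0.222], [0.638, -0.201, 0.227], [0.646, -0.144, 0.229]]
[0.03802834 0.64550282]
[ 0.35522464 -0.17129142  0.28100518] [ 1.28229817e-04  2.25239878e-02  9.99746013e-01 -7.50909583e-04]
```

View pics/s3.png

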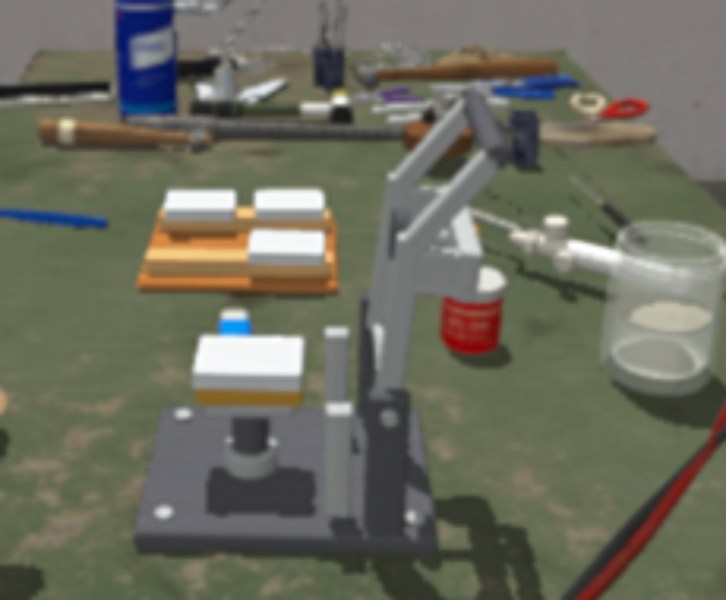

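View pics/t3.png

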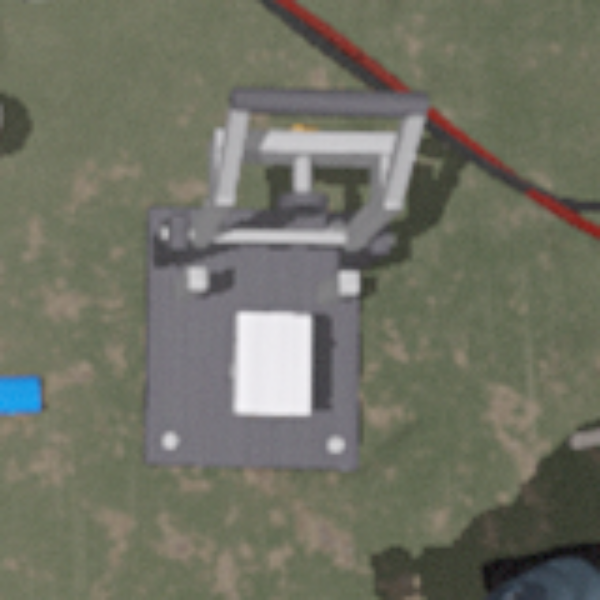

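One plate lies square and centred on the block, with its top at 85.2 mm. The handle is at about (0.640, -0.187, 0.2225), which matches θ≈1.65 rad and a 144 mm radius. Next I turn the tool 90° so the fingers fit before and behind the handle.

>>> apply_moves(moves=[{"jaw": 0.6,"offset": [0,0,0],"rot": [0,0,10]},{"jaw": 0.6,"offset": [0,0,0],"rot": [0,0,10]},{"jaw": 0.6,"offset": [0,0,0],"rot": [0,0,10]},{"jaw": 0.6,"offset": [0,0,0],"rot": [0,0,10]},{"jaw": 0.6,"offset": [0,0,0],"rot": [0,0,10]}])

```text
time_s: 9.28
eef_pos: [0.3589, -0.1721, 0.2806]
eef_rot: [0.0, 0.445, 0.896, 0.0]
wrist_force: [0.0, 0.2, 0.4]
opening: 0.604
grasp_force: 0.0
```

>>> apply_moves(moves=[{"jaw": 0.6,"offset": [0,0,0],"rot": [0,0,10]},{"jaw": 0.6,"offset": [0,0,0],"rot": [0,0,10]},{"jaw": 0.6,"offset": [0,0,0],"rot": [0,0,10]},{"jaw": 0.6,"offset": [0,0,0],"rot": [0,0,10]},{"jaw": 0.6,"offset": [0,0,0],"rot": [0,0,0]}])

```text
time_s: 9.9
eef_pos: [0.3588, -0.1721, 0.2806]
eef_rot: [0.0, 0.722, 0.692, 0.0]
wrist_force: [-0.3, 0.3, -0.1]
opening: 0.597
grasp_force: 0.0
```

>>> apply_moves(moves=[{"jaw": 0.6,"offset": [0,40,0],"rot": [0,0,0]},{"jaw": 0.6,"offset": [0,60,0],"rot": [0,0,0]},{"jaw": 0.6,"offset": [0,60,0],"rot": [0,0,0]},{"jaw": 0.6,"offset": [0,60,0],"rot": [0,0,0]},{"jaw": 0.6,"offset": [0,50,0],"rot": [0,0,0]}])

```text
time_s: 10.52
eef_pos: [0.6306, -0.1835, 0.2798]
eef_rot: [-0.0, 0.721, 0.693, -0.0]
wrist_force: [0.1, -0.4, 0.2]
opening: 0.602
grasp_force: 0.0
```

>>> apply_moves(moves=[{"jaw": 0.6,"offset": [0,11,0],"rot": [0,0,0]},{"jaw": 0.6,"offset": [0,0,0],"rot": [0,0,0]},{"jaw": 0.6,"offset": [0,0,0],"rot": [0,0,0]},{"jaw": 0.6,"offset": [0,0,0],"rot": [0,0,0]},{"jaw": 0.6,"offset": [0,0,10],"rot": [0,0,0]}])

```text
time_s: 11.15
eef_pos: [0.6393, -0.1847, 0.2718]
eef_rot: [0.001, 0.722, 0.692, 0.0]
wrist_force: [0.5, -0.3, 0.9]
opening: 0.599
grasp_force: 0.0
```

```bash
python3 - <<'E'
from h import *
im,d,P=cam("side"); save("s4",cv2.resize(im[110:300,230:460],(726,600)))
o=ctrl.get_obs();print(o["eef_pos"],o["q"])
E
```

```text
[ 0.63844901 -0.18420707  0.26910411] [-4.59119124e-01  3.51653857e-01  1.31982373e+00  9.48293861e-06
  1.47097107e+00 -4.15506185e-01]
```

View pics/s4.png

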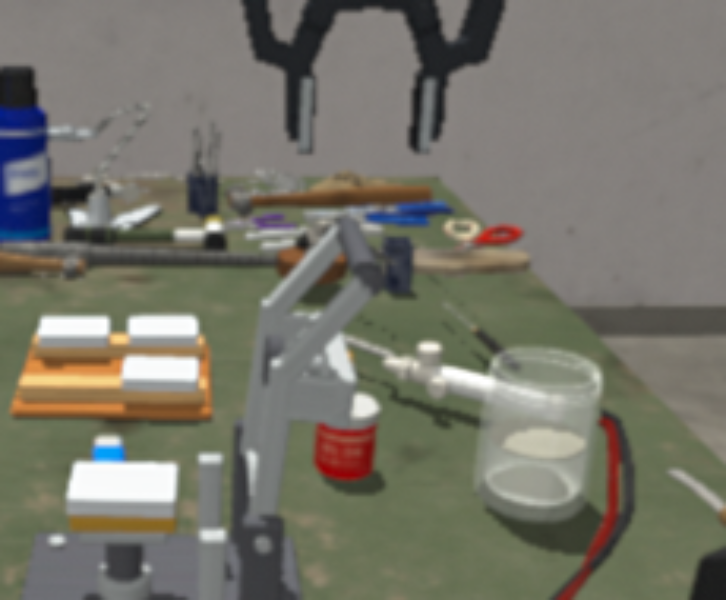

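The fingers straddle the handle (fingers at crop x≈302 and 427, bar at ≈358). I'll descend and grip.

>>> apply_moves(moves=[{"jaw": 0.6,"offset": [0,1,25],"rot": [0,0,0]},{"jaw": 0.6,"offset": [0,0,25],"rot": [0,0,0]},{"jaw": 0.6,"offset": [0,0,14],"rot": [0,0,0]},{"jaw": 0.6,"offset": [0,0,4],"rot": [0,0,0]},{"jaw": 0.45,"offset": [0,0,0],"rot": [0,0,0]}])

```text
time_s: 11.82
eef_pos: [0.6404, -0.1844, 0.2029]
eef_rot: [0.0, 0.722, 0.692, 0.0]
wrist_force: [0.6, -0.0, 0.3]
opening: 0.451
grasp_force: 0.0
```

>>> apply_moves(moves=[{"jaw": 0.3,"offset": [0,0,0],"rot": [0,0,0]},{"jaw": 0.2,"offset": [0,0,0],"rot": [0,0,0]},{"jaw": 0,"offset": [0,0,0],"rot": [0,0,0]},{"jaw": 0,"offset": [0,0,0],"rot": [0,0,0]},{"jaw": 0,"offset": [0,0,0],"rot": [0,0,0]}])

```text
time_s: 12.45
eef_pos: [0.6408, -0.1845, 0.2034]
eef_rot: [0.001, 0.722, 0.692, 0.0]
wrist_force: [0.5, 0.8, 5.2]
opening: 0.141
grasp_force: 58.8
```

>>> apply_moves(moves=[{"jaw": 0,"offset": [0,-15.2,-4.4],"rot": [0,0,0]},{"jaw": 0,"offset": [0,-14.9,-2.6],"rot": [0,0,0]},{"jaw": 0,"offset": [0,-15.1,-1.1],"rot": [0,0,0]},{"jaw": 0,"offset": [0,-15.1,0.5],"rot": [0,0,0]},{"jaw": 0,"offset": [0,-14.9,2.2],"rot": [0,0,0]}])

```text
time_s: 13.08
eef_pos: [0.5665, -0.1808, 0.2097]
eef_rot: [0.002, 0.722, 0.692, 0.002]
wrist_force: [3.5, 3.2, 5.9]
opening: 0.142
grasp_force: 62.0
```

>>> apply_moves(moves=[{"jaw": 0,"offset": [0,-14.7,3.6],"rot": [0,0,0]},{"jaw": 0,"offset": [0,-14.2,5.2],"rot": [0,0,0]},{"jaw": 0,"offset": [0,-13.6,6.6],"rot": [0,0,0]},{"jaw": 0,"offset": [0,-12.8,8],"rot": [0,0,0]},{"jaw": 0,"offset": [0,-11.9,9.3],"rot": [0,0,0]}])

```text
time_s: 13.7
eef_pos: [0.4982, -0.1776, 0.1752]
eef_rot: [0.0, 0.722, 0.692, 0.001]
wrist_force: [6.7, 2.4, -0.0]
opening: 0.14
grasp_force: 63.5
```

>>> apply_moves(moves=[{"jaw": 0,"offset": [0,-10.8,10.5],"rot": [0,0,0]},{"jaw": 0,"offset": [0,-9.7,11.6],"rot": [0,0,0]},{"jaw": 0,"offset": [0,-8.5,12.5],"rot": [0,0,0]},{"jaw": 0,"offset": [0,-7.1,13.3],"rot": [0,0,0]},{"jaw": 0,"offset": [0,0,0],"rot": [0,0,0]}])

```text
time_s: 14.32
eef_pos: [0.4617, -0.176, 0.1256]
eef_rot: [-0.0, 0.722, 0.691, 0.001]
wrist_force: [7.7, 1.6, -5.3]
opening: 0.139
grasp_force: 64.1
```

```bash
python3 - <<'E'
from h import *
im,d,P=cam("side"); save("s5",cv2.resize(im[150:340,190:420],(726,600)))
o=ctrl.get_obs();print(o["eef_pos"],o["wrist_force"],o["opening"])
E
```

```text
[ 0.46182901 -0.17605123  0.12586879] [ 7.4846844   1.69681416 -5.58863435] 0.14001908240740923
```

View pics/s5.png

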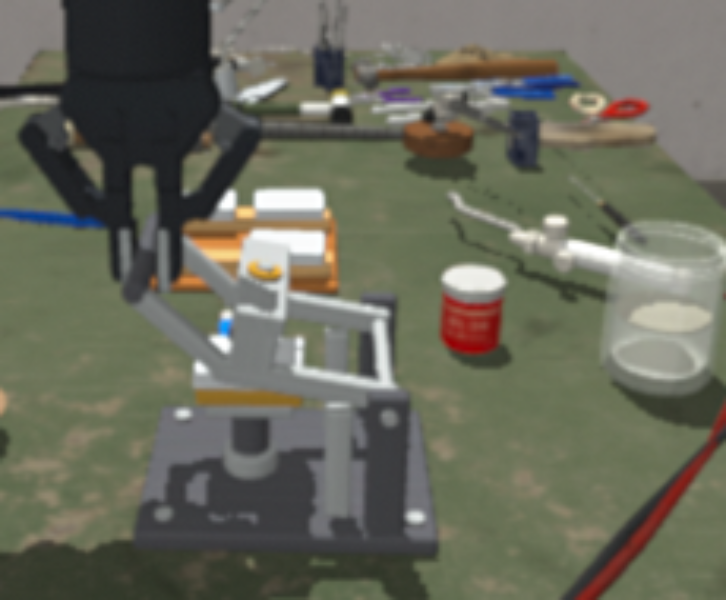

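The frame is about 11° from shut, with the handle in the fingers and the plate in place. I'll finish the arc and press.

>>> apply_moves(moves=[{"jaw": 0,"offset": [0,-3.5,8],"rot": [0,0,0]},{"jaw": 0,"offset": [0,-2.5,8],"rot": [0,0,0]},{"jaw": 0,"offset": [0,-2,7],"rot": [0,0,0]},{"jaw": 0,"offset": [0,-0.5,3],"rot": [0,0,0]},{"jaw": 0,"offset": [0,0,0],"rot": [0,0,0]}])

```text
time_s: 15.0
eef_pos: [0.4535, -0.1759, 0.1011]
eef_rot: [-0.0, 0.722, 0.691, 0.0]
wrist_force: [2.4, 4.8, 4.2]
opening: 0.139
grasp_force: 66.2
```

>>> apply_moves(moves=[{"jaw": 0,"offset": [0,0,1],"rot": [0,0,0]},{"jaw": 0,"offset": [0,0,1],"rot": [0,0,0]},{"jaw": 0,"offset": [0,0,1],"rot": [0,0,0]},{"jaw": 0,"offset": [0,0,0],"rot": [0,0,0]},{"jaw": 0,"offset": [0,0,0],"rot": [0,0,0]}])

```text
time_s: 15.62
eef_pos: [0.4533, -0.1759, 0.0999]
eef_rot: [-0.0, 0.722, 0.692, -0.0]
wrist_force: [-6.7, 8.1, 20.2]
opening: 0.137
grasp_force: 68.0
```

```bash
python3 - <<'E'
from h import *
im,d,P=cam("side"); save("s6",cv2.resize(im[150:340,190:420],(726,600)))
o=ctrl.get_obs();print(o["eef_pos"],o["wrist_force"],o["opening"])
E
```

```text
[ 0.45331935 -0.17592613  0.09988596] [-5.10925192  7.92490665 20.65871327] 0.13714631144361
```

View pics/s6.png

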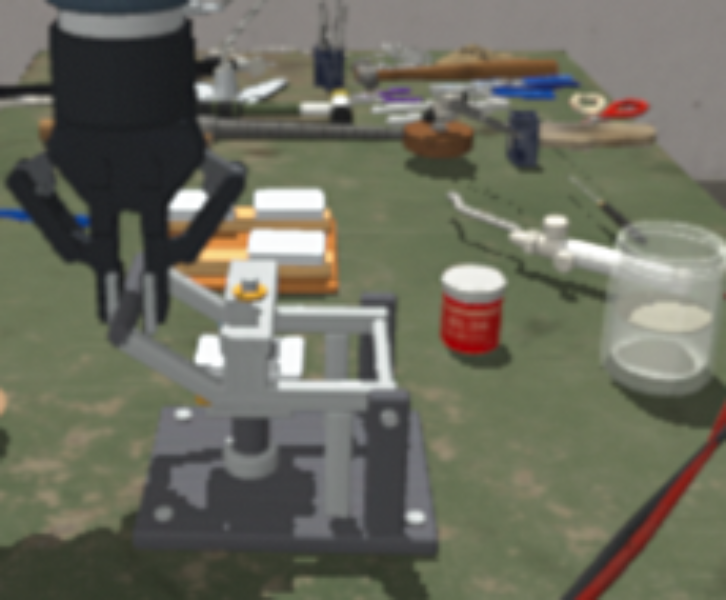

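The bars are level, resting on the front stops. The handle is held at crop (128,300) with a 20 N push, the plate is still centred, and the lighter and tin are untouched.

```bash
python3 -c "
from bench import ctrl
print(ctrl.hand_in())"
```

```text
the job is handed in; nothing more can be done
None
```

I laid one plate on the brass block and handed the job in with the clamp shut and the gripper still holding the handle down at about 20 N; the hand-in gave no verdict.

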